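# Walk the cast drying-post base round to face the fence

### The job

Using only pushes with the fingers, walk the heavy green cast base round on the board, clear of the fence, until one of its long sides (either one) faces the fence squarely; then push it forward until that side lies flush against the fence, with the base between the two yellow marks. Do not lift or tip the base, do not touch the brass twist socket on top of it, keep the base on the board, and leave everything else undisturbed.

Things in the scene. Friction and masses are not known exactly. Their poses are not given: they have to be found in the camera images.
- base: Loose dark green cast block, 0.7 to 1.0 kg, 92 mm along its x, 120 along y, 42 high. Origin: centre of underside; z up. The long sides look along its +x and -x, a brass strip on top beside each. Dry friction, 5 to 10 N; stops when the push stops. Pushed near the end of a long side it turns about 0.12 rad per 10 mm. Starts 45 to 90 degrees, either way, off facing the fence, and clear of it.
- socket: Brass twist socket fixed on the middle of the base's top: a ring 56 mm across, 12 mm high (its top is 54 mm above the base's underside). Not to be touched. Origin: centre of its underside, on the top of the base; same axes as the base.
- board: Fixed plywood board, 360 mm along x, 400 along y, 12 thick. Origin: centre of its underside; x points to the fence, y along it, z up. Aluminium fence on it near the far edge: 360 mm long, 22 thick, 40 high above the board's top, its face to the robot at x = +140 mm. Two yellow marks 8 mm wide on the fence at y = -100 and +100 mm.
- fence (a point): Middle of the foot of the fence's face towards the robot, at the level of the board's top; axes as the board's (x points into the fence, y along it). It lies 140 mm along x and 12 mm up from the board's origin.
- spike: Replacement maple spike standing upright on the left part of the board, 26 mm across, 60 mm high; origin at the centre of its underside. Leave alone.
- awl: Awl with a square steel handle, lying on the right part of the board, 145 mm long, 22 mm high; origin under the handle's middle part, 63 mm from the butt, x towards the point. Leave alone.
- bowl: Blue glazed bowl, 120 mm across, 50 mm high, beside the board with the red ball in it; origin at the centre of its underside. Leave alone.
- ball_center (a point): Centre of the chipped red ball, 60 mm across, lying in the bowl. Leave alone.
- jar: Amber jar with black cap, 52 mm across, 60 mm high, beside the board; origin at the centre of its underside. Leave alone.
- sander: Cork sanding block 100 x 60 x 28 mm beside the board; origin at the centre of its underside. Leave alone.
Mind the look-alikes: they are no part of the job. What is shaped like the base but purple or turquoise is not meant.

How it is judged:
By the outcome, as a careful person would: the job done as asked, in the order asked, and still so for the second after the job is handed in, with the robot touching nothing.
It also fails if it takes over 64 s, if anything falls off the work surface, if the arm or the gripper's body presses on something with over 40 N, if the wrist force passes 120 N, or if a joint passes its speed limit or range.

### The arm

A 6-joint arm with a two-finger parallel gripper is mounted at the origin on the work surface. World frame = base frame: x ahead of the robot, y to its left, z up, the work surface at z = 0. Lengths are in mm, angles in rad, forces in N, time in s.
With the tool pointing down it reaches from about 275 to 1000 mm from the base axis. Payload 8.4 kg.
Tool frame: the origin (TCP) lies midway between the tips of the shut fingers; the grasp point (between the pads) lies 19 mm behind it; z points along the fingers, y is the line along which they close (so a half turn about z gives the same grasp; the last joint's range is limited). The gripper opens to 85 mm and grips with 20 to 120 N. Pads are 22 mm wide; open, the fingers measure 114 mm over their backs; the gripper's body (76 mm by 85 mm) begins 54 mm behind the grasp point. The pads swing forward as they close: fully open they stand 13 mm farther back than shut.
Start: joints at [1.333, 0.353, 1.633, -0, 1.155, -0.002], TCP at [146.011, 607.708, 231.281] pointing down, gripper open.
Joint ranges: [-2.63, 2.63], [-0.92, 2.1], [0.06, 2.66], [-1.3, 4.44], [0, 2.69], [-3.02, 3.02]. Speed limits (rad/s): [2.22, 2.22, 2.79, 3.14, 3.14, 3.14].

### API

Orientations are given as [roll, pitch, yaw] about the fixed x, y, z axes, in that order (R = Rz(yaw) Ry(pitch) Rx(roll)).
In Python, from rig import telemetry, optics, r gives the robot as it stands.
- The arm moves only by the tool play_rows, never from a script. Its arguments are lists of equal length, an entry for each row: "dp": the shift along the tool's x, y, z in units of 40 mm (1.0 is 40 mm), a list of three; "rot": the turn, a rotation vector about the tool's x, y, z in units of 6 degrees (1.0 is 6 degrees), a list of three. In form: {"dp": [[tx, ty, tz], ...], "rot": [[ax, ay, az], ...]}. A call has 1 to 5 rows; each row is the pose to reach, as a shift and turn from the pose commanded when the call began, along the tool's axes at that moment; what a row does not reach only later rows make up. A row lasts 1/12 s, in which the tool goes at most 41.7 mm and 7.16 degrees, less where a joint would pass 70% of its speed; a pose out of reach is approached as far as the arm can. A call with a gripper value outside its range is refused whole. "fingers" is the opening, from 0 (shut) to 1 (fully open), set as the call begins (left out, the last holds). The fingers move at their own pace and stop on an object; "grip_force" is the grip in N (left out, the last holds). Time passes only in rows, so rows that repeat a pose let the fingers close. It gives the time, the measured TCP pose, the force, the opening and the grip force at its end, in the units of the state.
- telemetry.sense(): the state, without advancing time (a new reading comes with each control period).
- optics.grab_frame(name): name is "scene" or "top" or "wrist"; returns a dict with "color" (384x512x3 uint8, red, green, blue), "mtx" (3x3 intrinsics, pixels), "D" ([k1, k2, p1, p2, k3] as OpenCV has them; the pictures are not rectified), "R" (3x3) and "t" (3): a world point X has camera coordinates R X + t; the wrist camera has in their place "mount" (4x4, takes a point from camera to tool coordinates, whose origin is the TCP and whose axes are the flange's). Camera axes: x right, y down, z forward; pixel columns grow to the right and rows downward; lengths in mm; the calibration is good to about 2 mm. A picture is of the moment at which its call begins: read the wrist's pose just before it. There is no depth.
- r.sign_off(): hands the job in; it is judged then, once.
The state is a dict: "clock": time; "qpos": joint angles; "qvel": joint speeds; "joint_efforts": joint torques, N m; "eef_pos": TCP position; "tcp_rot": TCP orientation; "contact_force": force on the tool from outside, world axes, zero at the start; "wrist_torque": the same for the moment, N m; "opening": opening from 0.0 (shut) to 1.0 (fully open); "grasp_force": force on a finger pad.
Only numpy, scipy, OpenCV 4.12 (cv2) and the standard library are available. Lean on these libraries where they do the work, as an engineer would, in place of code of your own. Each camera call takes 0.05 s, during which the arm holds its last target. There are 200 camera calls.

## Working session

There is one attempt and no reset: what is moved stays moved. The work goes in short steps, Python scripts to look and compute and a tool call to move; the robot and the scene stay as the last step left them, time stands still between calls to the robot, and variables do not carry over. Pictures are saved under pics/ and viewed, at most 10 in all, crops included, and the job is handed in when it is done.

Besides the shell and the picture viewer there is one more tool, called after ">>>" by a JSON object that holds its "api" and its "payload", one argument or row to a line. play_rows: Moves the arm, as the interface text tells. Its arguments: {"type":"object","properties":{"dp":{"type":"array"},"rot":{"type":"array"},"fingers":{"type":"number"},"grip_force":{"type":"number"}},"required":["dp","rot"]}

```bash
mkdir -p pics; ls
python3 - <<'E'
from rig import telemetry, optics, r
import cv2,pickle
s=telemetry.sense(); print(s)
d={}
for n in ("scene","top"):
    f=optics.grab_frame(n); d[n]=f
    cv2.imwrite(f"pics/{n}0.png",f["color"][:,:,::-1]); print(n,f["R"],f["t"],f["mtx"],f["D"])
pickle.dump(d,open("f0.pkl","wb"))
E
```

```text
pics
{'clock': 0.0, 'qpos': array([ 1.33260488e+00,  3.53635819e-01,  1.63415446e+00,  2.38822696e-06,
        1.15520592e+00, -2.41788717e-03]), 'qvel': array([ 0.00097357,  0.00166753, -0.00071146,  0.00010848,  0.00027033,
        0.00205794]), 'joint_efforts': array([-6.63008677e-05, -6.05237961e+01, -3.42074597e+01, -1.17355635e-04,
        9.57433978e-03, -5.11272134e-06]), 'eef_pos': array([145.89164079, 607.23053377, 230.56068877]), 'tcp_rot': array([-3.14018911e+00, -5.57720030e-06,  2.90581812e+00]), 'contact_force': array([ 0.23809985, -0.18072952,  0.24881561]), 'wrist_torque': array([-0.06482323,  0.00358599, -0.007854  ]), 'grasp_force': 0.0, 'opening': 1.002285932002286}
scene [[-0.82144658  0.57011415  0.01397746]
 [ 0.34527027  0.51668944 -0.78346695]
 [-0.4538876  -0.63875025 -0.62127624]] [ 416.82456288 -108.38512106 1324.52125765] [[433.73551649   0.         260.2474641 ]
 [  0.         433.73551649 191.78601794]
 [  0.           0.           1.        ]] [-0.09295725  0.          0.          0.          0.        ]
top [[ 0.00498105 -0.99982918 -0.01779866]
 [-0.99676737 -0.00353696 -0.0802639 ]
 [ 0.08018724  0.01814092 -0.99661473]] [ -34.88702271  478.80278318 1067.67061483] [[370.71602491   0.         251.63846945]
 [  0.         370.71602491 198.73858401]
 [  0.           0.           1.        ]] [-0.04024211  0.          0.          0.          0.        ]
```

View pics/top0.png

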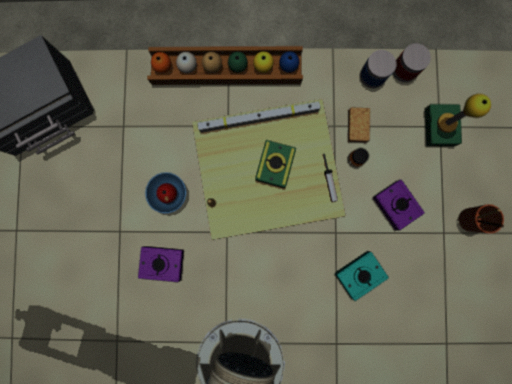

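View pics/scene0.png

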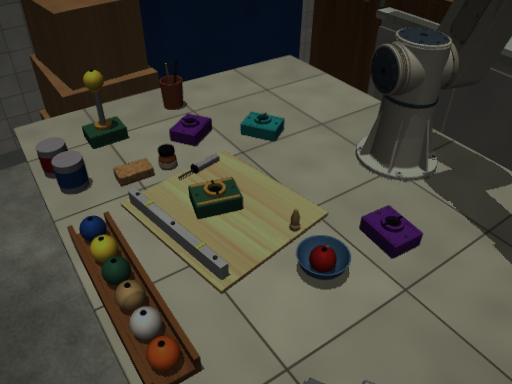

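The top view shows the green base on the board at (276,163). A second green base with a lever and yellow ball stands off the board at (443,125). The purple ones are at (160,264) and (400,204), and the turquoise one is at (362,275). The loose green block on the board fits the description, and I'll confirm it in a crop while measuring.

```bash
cat > h.py <<'E'
import numpy as np,cv2
def ray(f,px,z):
    u=cv2.undistortPoints(np.array(px,float).reshape(-1,1,2),f["mtx"],f["D"]).reshape(-1,2)
    d=np.c_[u,np.ones(len(u))]@f["R"]; c=-f["R"].T@f["t"]
    return (c+d*((z-c[2])/d[:,2])[:,None])[:,:2]
def proj(f,X):
    return cv2.projectPoints(np.array(X,float).reshape(-1,1,3),cv2.Rodrigues(f["R"])[0],f["t"],f["mtx"],f["D"])[0].reshape(-1,2)
E
python3 - <<'E'
import pickle; from h import *
d=pickle.load(open("f0.pkl","rb")); f=d["top"]; im=f["color"]
hsv=cv2.cvtColor(im,cv2.COLOR_RGB2HSV)
c=im[95:245,185:350][:,:,::-1]
cv2.imwrite("pics/crop0.png",cv2.resize(c,None,fx=4.8,fy=3.99,interpolation=cv2.INTER_CUBIC))
# board
m=((hsv[:,:,0]>15)&(hsv[:,:,0]<35)&(hsv[:,:,1]>60)&(hsv[:,:,2]>90)).astype(np.uint8); m=cv2.morphologyEx(m,cv2.MORPH_CLOSE,np.ones((25,25)))
cs=cv2.findContours(m,0,2)[0]; b=max(cs,key=cv2.contourArea)
w=ray(f,b.reshape(-1,2),12).astype(np.float32); print("board",cv2.minAreaRect(w))
# base
roi=np.zeros_like(m); roi[130:200,245:310]=1
m=((hsv[:,:,0]>40)&(hsv[:,:,0]<90)&(hsv[:,:,1]>70)).astype(np.uint8)*roi
b=max(cv2.findContours(m,0,2)[0],key=cv2.contourArea)
w=ray(f,b.reshape(-1,2),54).astype(np.float32); rr=cv2.minAreaRect(w);print("base",rr,cv2.boxPoints(rr))
E
```

```text
board ((664.1917724609375, -131.28750610351562), (526.0401000976562, 537.226806640625), 10.170939445495605)
base ((578.5192260742188, -100.2470474243164), (92.35871887207031, 121.37232971191406), 74.68763732910156) [[ 507.79227  -128.76099 ]
 [ 624.85596  -160.81314 ]
 [ 649.2462    -71.73311 ]
 [ 532.1825    -39.680954]]
```

View pics/crop0.png

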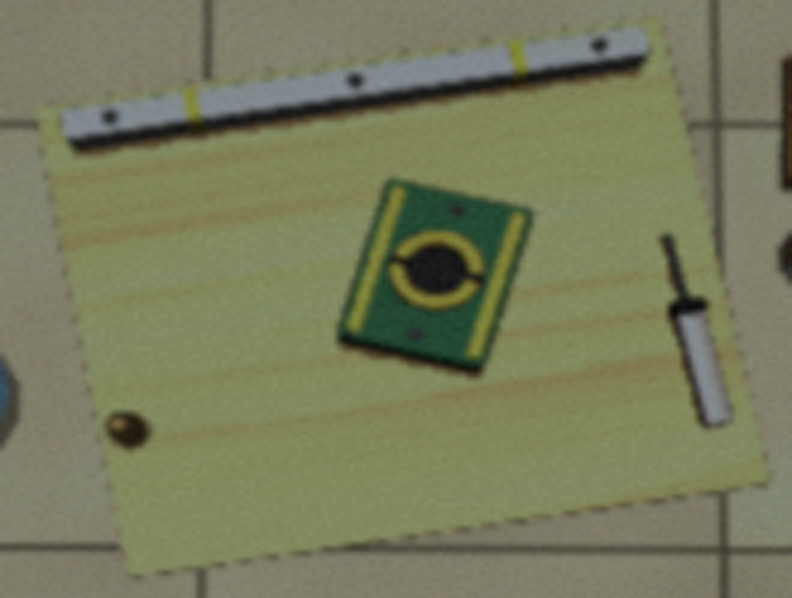

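The crop confirms it: the loose green base (full-image px 276,163) has two brass strips and a ring. The fence runs along the far edge with yellow marks at crop x≈193 and 518. The spike is at left (128,428) and the awl at right (695,350).

Run:
```python
import pickle; from h import *
d=pickle.load(open("f0.pkl","rb")); f=d["top"]
print("cam",-f["R"].T@f["t"])
q=lambda p:np.array([[184.9+x/4.8-.4+.1,95+y/3.99-.4] for x,y in p])
w=ray(f,q([(38,110),(655,22),(768,482),(132,575)]),12); print("corners",w, np.linalg.norm(np.diff(w,axis=0),axis=1), w.mean(0))
def ang(v): return np.degrees(np.arctan2(v[1],v[0]))
print("x dir",ang(w[0]-w[3]),ang(w[1]-w[2]),"y dir",ang(w[0]-w[1])-90,ang(w[3]-w[2])-90)
t=ray(f,q([(66,136),(650,60)]),52); print("fence top front edge",t,np.linalg.norm(t[0]-t[1]),ang(t[0]-t[1])-90)
t=ray(f,q([(76,151),(648,72)]),12); print("foot",t,np.linalg.norm(t[0]-t[1]),ang(t[0]-t[1])-90)
t=ray(f,q([(190,89),(516,42)]),52); print("marks",t,np.linalg.norm(t[0]-t[1]))
print("spike top/bottom",ray(f,q([(128,428)]),50),"awl",ray(f,q([(667,235),(712,425)]),22))
```

```text
cam [ 391.81520755  -52.55608503 1101.86589581]
corners [[ 710.62598644  146.83295776]
 [ 778.7993977  -240.73019319]
 [ 431.42809776 -305.73662666]
 [ 361.49003167   82.66934307]] [393.51341779 353.40155123 394.65241721] [570.58587839 -79.24112976]
x dir 10.413521928774651 10.599627366760556 y dir 9.976422762532408 10.207544614629583
fence top front edge [[ 679.53447517  122.11892557]
 [ 736.1245664  -230.41145788]] 357.04356831700176 9.119627958717203
foot [[ 678.93498184  122.26596248]
 [ 739.94391635 -235.81173576]] 363.23783953130646 9.669151388112681
marks [[ 714.36660336   47.468012  ]
 [ 749.42228069 -149.60179192]] 200.16345353018076
spike top/bottom [[467.08491478  81.704208  ]] awl [[ 613.24720249 -244.27333263]
 [ 472.58727841 -269.99066851]]
```

>>> {"api": "play_rows", "payload": {
  "dp": [
    [-0.6,-0.8,0],
    [-1.2,-1.6,0],
    [-1.8,-2.4,0],
    [-2.4,-3.2,0],
    [-3.0,-4.0,0]
  ],
  "rot": [
    [0,0,-0.8],
    [0,0,-1.6],
    [0,0,-2.4],
    [0,0,-3.2],
    [0,0,-3.93]
  ],
  "fingers": 0
}}

```text
clock: 0.52
eef_pos: [225.4, 422.1, 230.9]
tcp_rot: [-3.141, -0.0, -2.961]
contact_force: [1.9, 0.3, 0.1]
opening: 0.3
grasp_force: 0.0
```

>>> {"api": "play_rows", "payload": {
  "dp": [
    [-0.28,-0.98,0],
    [-0.56,-1.96,0],
    [-0.84,-2.94,0],
    [-1.12,-3.92,0],
    [-1.4,-4.9,0]
  ],
  "rot": [
    [0,0,0],
    [0,0,0],
    [0,0,0],
    [0,0,0],
    [0,0,0]
  ]
}}

```text
clock: 0.93
eef_pos: [314.8, 239.0, 231.2]
tcp_rot: [3.142, 0.0, -2.965]
contact_force: [0.4, 1.0, -0.4]
opening: 0.002
grasp_force: 0.0
```

>>> {"api": "play_rows", "payload": {
  "dp": [
    [-0.28,-0.98,0],
    [-0.56,-1.96,0],
    [-0.84,-2.94,0],
    [-1.12,-3.92,0],
    [-1.4,-4.9,0]
  ],
  "rot": [
    [0,0,0],
    [0,0,0],
    [0,0,0],
    [0,0,0],
    [0,0,0]
  ]
}}

```text
clock: 1.35
eef_pos: [404.4, 55.7, 231.4]
tcp_rot: [3.142, 0.0, -2.966]
contact_force: [0.6, 1.6, 0.1]
opening: -0.002
grasp_force: 0.0
```

>>> {"api": "play_rows", "payload": {
  "dp": [
    [-0.28,-0.98,0],
    [-0.56,-1.96,0],
    [-0.84,-2.94,0],
    [-1.12,-3.92,0],
    [-1.4,-4.9,0]
  ],
  "rot": [
    [0,0,0],
    [0,0,0],
    [0,0,0],
    [0,0,0],
    [0,0,0]
  ]
}}

```text
clock: 1.77
eef_pos: [493.8, -127.6, 231.1]
tcp_rot: [3.141, -0.0, -2.966]
contact_force: [0.3, 0.4, -0.5]
opening: -0.002
grasp_force: 0.0
```

>>> {"api": "play_rows", "payload": {
  "dp": [
    [-0.15,-0.6,0],
    [-0.25,-1.1,0.3],
    [-0.25,-1.1,1.3],
    [-0.25,-1.1,2.3],
    [-0.25,-1.1,3.3]
  ],
  "rot": [
    [0,0,0],
    [0,0,0],
    [0,0,0],
    [0,0,0],
    [0,0,0]
  ]
}}

```text
clock: 2.18
eef_pos: [511.1, -167.7, 98.0]
tcp_rot: [-3.141, 0.001, -2.967]
contact_force: [0.7, 0.0, -0.8]
opening: 0.0
grasp_force: 0.0
```

>>> {"api": "play_rows", "payload": {
  "dp": [
    [0,0,0.8],
    [0,0,1.4],
    [0,0,1.75],
    [0,0,1.75]
  ],
  "rot": [
    [0,0,0],
    [0,0,0],
    [0,0,0],
    [0,0,0]
  ]
}}

```text
clock: 2.52
eef_pos: [508.6, -166.2, 26.0]
tcp_rot: [3.139, -0.005, -2.966]
contact_force: [-0.6, -0.4, -0.9]
opening: -0.0
grasp_force: 0.0
```

```bash
cat > look.py <<'E'
import sys,pickle; from h import *
from rig import telemetry,optics
O=np.array([570.6,-79.2]); Y=np.radians(10.1); B=np.array([[np.cos(Y),np.sin(Y)],[-np.sin(Y),np.cos(Y)]])
s=telemetry.sense(); print("tcp uv",B@(s["eef_pos"][:2]-O),s["eef_pos"][2],"t",s["clock"],"F",s["contact_force"])
for n in sys.argv[2:]:
    f=optics.grab_frame(n); im=f["color"]
    cv2.imwrite(f"pics/{n}{sys.argv[1]}.png",im[:,:,::-1]); pickle.dump(f,open(f"{n}{sys.argv[1]}.pkl","wb"))
    hsv=cv2.cvtColor(im,cv2.COLOR_RGB2HSV)
    roi=np.zeros(im.shape[:2],np.uint8)
    pts=[(O+B.T@np.array(p)).tolist()+[54] for p in [(-150,-150),(-150,150),(135,150),(135,-150)]]
    cv2.fillPoly(roi,[proj(f,pts).astype(np.int32)],1)
    m=((hsv[:,:,0]>40)&(hsv[:,:,0]<90)&(hsv[:,:,1]>70)).astype(np.uint8)*roi
    # keep only bright pixels (top face)
    if n=="scene": m&=(hsv[:,:,2]>45).astype(np.uint8)
    c=np.vstack([k for k in cv2.findContours(m,0,2)[0] if cv2.contourArea(k)>15])
    w=(ray(f,c.reshape(-1,2),54)-O)@B.T; rr=cv2.minAreaRect(w.astype(np.float32))
    bp=cv2.boxPoints(rr); e=bp[1]-bp[0]; e2=bp[2]-bp[1]; L=e if np.hypot(*e)>np.hypot(*e2) else e2
    print(n,"centre uv",rr[0],"size",rr[1],"long axis deg from fence dir",(np.degrees(np.arctan2(L[1],L[0]))-90+90)%180-90,"\n",bp.round(1).tolist())
E
python3 look.py 1 top scene
```

```text
tcp uv [-76.34580186 -74.79697289] 25.971855055000965 t 2.5167 F [-0.61704504 -0.40841178 -0.86430466]
top centre uv (8.118122100830078, -13.235214233398438) size (72.68991088867188, 121.04115295410156) long axis deg from fence dir 64.796326 
 [[-62.099998474121094, -20.299999237060547], [47.400001525878906, -71.9000015258789], [78.4000015258789, -6.099999904632568], [-31.200000762939453, 45.400001525878906]]
scene centre uv (6.5135650634765625, -19.81597900390625) size (86.513427734375, 120.17460632324219) long axis deg from fence dir 65.15323 
 [[-66.19999694824219, -33.79999923706055], [42.900001525878906, -84.30000305175781], [79.19999694824219, -5.800000190734863], [-29.799999237060547, 44.70000076293945]]
```

View pics/top1.png

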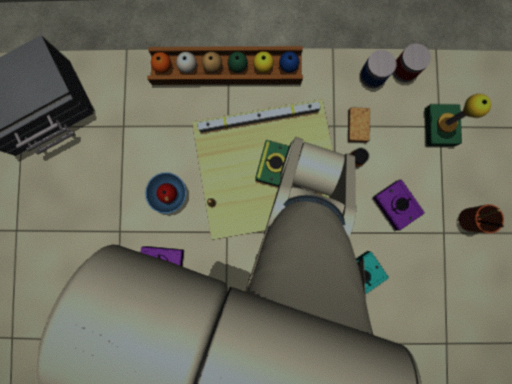

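Base is unmoved at (276,163), and the scene camera still measures it well. Pushing the near end of its right side.

>>> {"api": "play_rows", "payload": {
  "dp": [
    [-0.1,0.2,0],
    [-0.2,0.4,0],
    [-0.2,0.6,0],
    [-0.2,0.82,0],
    [-0.25,1.03,0]
  ],
  "rot": [
    [0,0,0],
    [0,0,0],
    [0,0,0],
    [0,0,0],
    [0,0,0]
  ]
}}

```text
clock: 3.03
eef_pos: [513.6, -124.1, 30.1]
tcp_rot: [-3.141, 0.0, -2.965]
contact_force: [-2.7, -5.5, 4.8]
opening: 0.002
grasp_force: 3.2
```

```bash
python3 look.py 2 scene
```

```text
tcp uv [-64.00440861 -34.181923  ] 30.129585824230407 t 3.0333 F [-2.71667431 -5.45800473  4.81954311]
scene centre uv (9.666204452514648, -11.226158142089844) size (91.39605712890625, 118.55281066894531) long axis deg from fence dir 52.157684 
 [[-65.19999694824219, -10.899999618530273], [28.399999618530273, -83.69999694824219], [84.5, -11.5], [-9.100000381469727, 61.20000076293945]]
```

>>> {"api": "play_rows", "payload": {
  "dp": [
    [-0.04,0.2,0],
    [-0.11,0.4,0],
    [-0.2,0.59,0],
    [-0.3,0.78,0],
    [-0.4,0.95,0]
  ],
  "rot": [
    [0,0,0],
    [0,0,0],
    [0,0,0],
    [0,0,0],
    [0,0,0]
  ]
}}

```text
clock: 3.5
eef_pos: [521.7, -83.8, 29.4]
tcp_rot: [3.141, -0.002, -2.965]
contact_force: [-3.5, -3.8, 2.5]
opening: 0.001
grasp_force: 2.5
```

```bash
python3 look.py 3 scene
```

```text
tcp uv [-48.92262776   4.05264431] 29.429560361648022 t 3.5 F [-3.52482875 -3.75010277  2.46946631]
scene centre uv (25.887014389038086, 0.7870864868164062) size (87.72996520996094, 117.06590270996094) long axis deg from fence dir 27.809845 
 [[-40.20000076293945, 32.099998474121094], [14.399999618530273, -71.5], [92.0, -30.5], [37.400001525878906, 73.0]]
```

>>> {"api": "play_rows", "payload": {
  "dp": [
    [-0.13,0.17,0],
    [-0.26,0.33,0],
    [-0.4,0.47,0],
    [-0.56,0.6,0],
    [-0.68,0.68,0]
  ],
  "rot": [
    [0,0,0],
    [0,0,0],
    [0,0,0],
    [0,0,0],
    [0,0,0]
  ]
}}

```text
clock: 3.97
eef_pos: [543.2, -52.2, 29.1]
tcp_rot: [3.141, -0.003, -2.965]
contact_force: [-6.8, -2.0, 5.4]
opening: -0.001
grasp_force: 3.6
```

```bash
python3 look.py 4 scene top
```

```text
tcp uv [-22.25855221  31.34013856] 29.148796166536837 t 3.9667 F [-6.82474925 -1.98968707  5.37827234]
scene centre uv (44.75647735595703, 5.617954254150391) size (80.20133972167969, 118.87006378173828) long axis deg from fence dir 6.4266663 
 [[-1.7000000476837158, 60.20000076293945], [11.600000381469727, -57.900001525878906], [91.30000305175781, -49.0], [78.0, 69.19999694824219]]Traceback (most recent call last):
  File "look.py", line 15, in <module>
    c=np.vstack([k for k in cv2.findContours(m,0,2)[0] if cv2.contourArea(k)>15])
    return _nx.concatenate(arrs, 0, dtype=dtype, casting=casting)
           ~~~~~~~~~~~~~~~^^^^^^^^^^^^^^^^^^^^^^^^^^^^^^^^^^^^^^^
ValueError: need at least one array to concatenate
```

View pics/scene4.png

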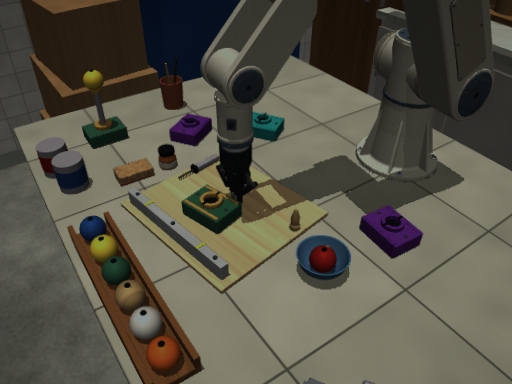

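>>> {"api": "play_rows", "payload": {
  "dp": [
    [0.4,0,0],
    [0.8,-0.2,0],
    [1.1,-0.5,0],
    [1.1,-0.65,0],
    [1.1,-0.65,0]
  ],
  "rot": [
    [0,0,0],
    [0,0,0],
    [0,0,0],
    [0,0,0],
    [0,0,0]
  ],
  "fingers": 1
}}

```text
clock: 4.48
eef_pos: [506.5, -87.3, 29.5]
tcp_rot: [-3.141, 0.001, -2.967]
contact_force: [-0.2, -1.2, -0.0]
opening: 0.708
grasp_force: 0.0
```

>>> {"api": "play_rows", "payload": {
  "dp": [
    [0,0,0],
    [0,0,0],
    [0,0,0.2],
    [0,0,0.42],
    [0,0,0.42]
  ],
  "rot": [
    [0,0,0],
    [0,0,0],
    [0,0,0],
    [0,0,0],
    [0,0,0]
  ]
}}

```text
clock: 4.9
eef_pos: [505.1, -85.7, 10.6]
tcp_rot: [3.141, -0.002, -2.965]
contact_force: [-1.4, 0.2, -0.9]
opening: 0.998
grasp_force: 0.0
```

```bash
python3 look.py 5 scene
```

```text
tcp uv [-65.61201112   5.07153986] 10.645108366200414 t 4.9 F [-1.39540407  0.21359967 -0.93935937]
scene centre uv (40.57775115966797, 5.492717742919922) size (89.37499237060547, 119.64995574951172) long axis deg from fence dir 6.5197144 
 [[-10.600000381469727, 59.900001525878906], [3.0, -59.0], [91.80000305175781, -48.900001525878906], [78.19999694824219, 70.0]]
```

View pics/scene5.png

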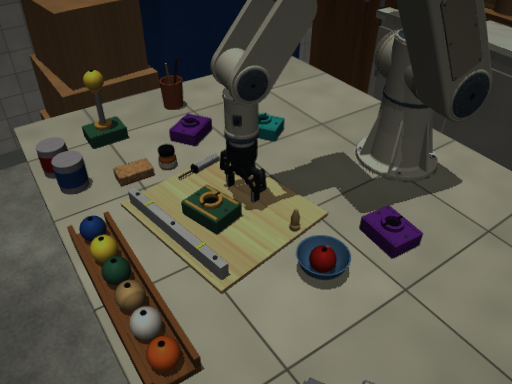

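>>> {"api": "play_rows", "payload": {
  "dp": [
    [-0.35,0,0],
    [-0.7,0,0],
    [-1.0,0,0],
    [-1.2,0,0],
    [-1.4,0,0]
  ],
  "rot": [
    [0,0,0],
    [0,0,0],
    [0,0,0],
    [0,0,0],
    [0,0,0]
  ]
}}

```text
clock: 5.37
eef_pos: [559.8, -75.9, 11.9]
tcp_rot: [3.14, -0.004, -2.965]
contact_force: [-7.0, 1.5, 2.2]
opening: 0.997
grasp_force: 4.0
```

>>> {"api": "play_rows", "payload": {
  "dp": [
    [-0.15,0,0],
    [-0.3,0,0],
    [-0.4,0,0],
    [-0.4,0,0]
  ],
  "rot": [
    [0,0,0],
    [0,0,0],
    [0,0,0],
    [0,0,0]
  ]
}}

```text
clock: 5.7
eef_pos: [576.4, -73.4, 12.0]
tcp_rot: [3.141, -0.002, -2.966]
contact_force: [-1.9, 0.0, -0.6]
opening: 1.0
grasp_force: 0.7
```

```bash
python3 look.py 6 scene
```

```text
tcp uv [6.71083025 4.69260456] 11.970721827362869 t 5.7 F [-1.91949682  0.04798405 -0.5794398 ]
scene centre uv (70.93717956542969, 1.8493080139160156) size (118.15204620361328, 80.7411880493164) long axis deg from fence dir -0.38542938 
 [[30.200000762939453, -57.0], [110.9000015258789, -57.5], [111.69999694824219, 60.70000076293945], [31.0, 61.20000076293945]]
```

Square to the fence (−0.4°) and still about 29 mm clear of it. Pushing forward now.

>>> {"api": "play_rows", "payload": {
  "dp": [
    [-0.13,0,0],
    [-0.26,0,0],
    [-0.4,0,0],
    [-0.52,0,0],
    [-0.64,0,0]
  ],
  "rot": [
    [0,0,0],
    [0,0,0],
    [0,0,0],
    [0,0,0],
    [0,0,0]
  ]
}}

```text
clock: 6.17
eef_pos: [602.0, -69.1, 12.1]
tcp_rot: [3.141, -0.001, -2.966]
contact_force: [-3.9, -0.8, -3.3]
opening: 0.999
grasp_force: 1.8
```

>>> {"api": "play_rows", "payload": {
  "dp": [
    [-0.05,0,0],
    [-0.1,0,0],
    [-0.1,0,0]
  ],
  "rot": [
    [0,0,0],
    [0,0,0],
    [0,0,0]
  ]
}}

```text
clock: 6.42
eef_pos: [606.2, -68.5, 12.4]
tcp_rot: [-3.141, -0.0, -2.966]
contact_force: [-2.4, -0.3, -2.6]
opening: 0.998
grasp_force: 1.6
```

>>> {"api": "play_rows", "payload": {
  "dp": [
    [-0.05,0,0],
    [-0.1,0,0],
    [-0.1,0,0]
  ],
  "rot": [
    [0,0,0],
    [0,0,0],
    [0,0,0]
  ]
}}

```text
clock: 6.67
eef_pos: [606.1, -68.4, 12.3]
tcp_rot: [3.141, -0.008, -2.965]
contact_force: [-17.7, -5.8, 11.8]
opening: 1.0
grasp_force: 9.5
```

```bash
python3 look.py 7 scene
```

```text
tcp uv [36.83892872  4.36344873] 12.342602912693065 t 6.6667 F [-17.74131072  -5.77493534  11.76604683]
scene centre uv (96.93390655517578, 1.0772666931152344) size (120.8368911743164, 72.64485931396484) long axis deg from fence dir -1.5412903 
 [[59.0, -58.29999923706055], [131.60000610351562, -60.29999923706055], [134.89999389648438, 60.5], [62.20000076293945, 62.5]]
```

>>> {"api": "play_rows", "payload": {
  "dp": [
    [0.3,0,0],
    [0.8,-0.08,-0.1],
    [0.9,-0.08,-0.43],
    [0.9,-0.08,-0.43],
    [0.9,-0.08,-0.43]
  ],
  "rot": [
    [0,0,0],
    [0,0,0],
    [0,0,0],
    [0,0,0],
    [0,0,0]
  ],
  "fingers": 0
}}

```text
clock: 7.13
eef_pos: [577.3, -77.5, 30.9]
tcp_rot: [-3.14, 0.004, -2.966]
contact_force: [0.1, -0.3, -0.3]
opening: 0.297
grasp_force: 0.0
```

>>> {"api": "play_rows", "payload": {
  "dp": [
    [0,0,0],
    [0,0,0],
    [-0.25,0,0],
    [-0.5,0,0],
    [-0.7,0,0]
  ],
  "rot": [
    [0,0,0],
    [0,0,0],
    [0,0,0],
    [0,0,0],
    [0,0,0]
  ]
}}

```text
clock: 7.55
eef_pos: [604.7, -72.1, 29.6]
tcp_rot: [-3.141, 0.001, -2.966]
contact_force: [-1.0, -0.7, 0.2]
opening: -0.0
grasp_force: 0.0
```

>>> {"api": "play_rows", "payload": {
  "dp": [
    [-0.05,0,0],
    [-0.1,0,0],
    [-0.15,0,0],
    [-0.15,0,0]
  ],
  "rot": [
    [0,0,0],
    [0,0,0],
    [0,0,0],
    [0,0,0]
  ]
}}

```text
clock: 7.88
eef_pos: [606.8, -71.4, 29.1]
tcp_rot: [3.141, -0.004, -2.966]
contact_force: [-5.7, -2.4, 2.7]
opening: 0.001
grasp_force: 2.9
```

>>> {"api": "play_rows", "payload": {
  "dp": [
    [-0.05,0,0],
    [-0.1,0,0],
    [-0.15,0,0],
    [-0.15,0,0]
  ],
  "rot": [
    [0,0,0],
    [0,0,0],
    [0,0,0],
    [0,0,0]
  ]
}}

```text
clock: 8.22
eef_pos: [606.7, -71.0, 28.4]
tcp_rot: [3.139, -0.016, -2.965]
contact_force: [-25.0, -7.3, 15.8]
opening: 0.003
grasp_force: 13.1
```

>>> {"api": "play_rows", "payload": {
  "dp": [
    [0.4,0,0],
    [1.2,0,0],
    [1.6,0,-0.6],
    [1.6,0,-1.6],
    [1.6,0,-2.6]
  ],
  "rot": [
    [0,0,0],
    [0,0,0],
    [0,0,0],
    [0,0,0],
    [0,0,0]
  ]
}}

```text
clock: 8.63
eef_pos: [549.0, -81.4, 133.5]
tcp_rot: [3.14, -0.004, -2.966]
contact_force: [1.8, 0.1, 0.1]
opening: -0.001
grasp_force: 0.0
```

>>> {"api": "play_rows", "payload": {
  "dp": [
    [0,0,-1],
    [0,0,-2],
    [0.3,0.9,-2.3],
    [0.6,1.8,-2.3],
    [0.9,2.7,-2.3]
  ],
  "rot": [
    [0,0,0],
    [0,0,0],
    [0,0,0],
    [0,0,0],
    [0,0,0]
  ]
}}

```text
clock: 9.05
eef_pos: [497.2, 19.3, 227.1]
tcp_rot: [-3.141, 0.003, -2.968]
contact_force: [0.4, 0.7, -0.6]
opening: -0.002
grasp_force: 0.0
```

>>> {"api": "play_rows", "payload": {
  "dp": [
    [0.3,0.9,0],
    [0.6,1.8,0],
    [0.9,2.7,0],
    [1.2,3.6,0],
    [1.5,4.5,0]
  ],
  "rot": [
    [0,0,0],
    [0,0,0],
    [0,0,0],
    [0,0,0],
    [0,0,0]
  ]
}}

```text
clock: 9.47
eef_pos: [405.5, 186.7, 225.9]
tcp_rot: [3.141, 0.001, -2.966]
contact_force: [0.6, 1.0, 0.6]
opening: -0.002
grasp_force: 0.0
```

>>> {"api": "play_rows", "payload": {
  "dp": [
    [0.2,0.9,0],
    [0.4,1.8,0],
    [0.6,2.7,0],
    [0.6,2.7,0],
    [0.6,2.7,0]
  ],
  "rot": [
    [0,0,0],
    [0,0,0],
    [0,0,0],
    [0,0,0],
    [0,0,0]
  ]
}}

```text
clock: 9.88
eef_pos: [363.2, 289.0, 225.6]
tcp_rot: [3.142, 0.0, -2.962]
contact_force: [0.3, -0.3, 0.1]
opening: -0.003
grasp_force: 0.0
```

```bash
python3 look.py 8 top
python3 - <<'E'
import cv2,numpy as np
a=cv2.imread('pics/top8.png')[95:245,185:350]
cv2.imwrite('pics/crop8.png',cv2.resize(a,None,fx=4.8,fy=3.99,interpolation=cv2.INTER_CUBIC))
E
```

```text
tcp uv [-139.60625057  398.82589254] 225.64593708564982 t 9.8833 F [ 0.3064617 -0.33716    0.0827957]
top centre uv (90.67054748535156, 0.8847160339355469) size (120.20112609863281, 92.12777709960938) long axis deg from fence dir -0.4682846 
 [[44.099998474121094, -58.79999923706055], [136.1999969482422, -59.599998474121094], [137.1999969482422, 60.599998474121094], [45.099998474121094, 61.400001525878906]]
```

View pics/crop8.png

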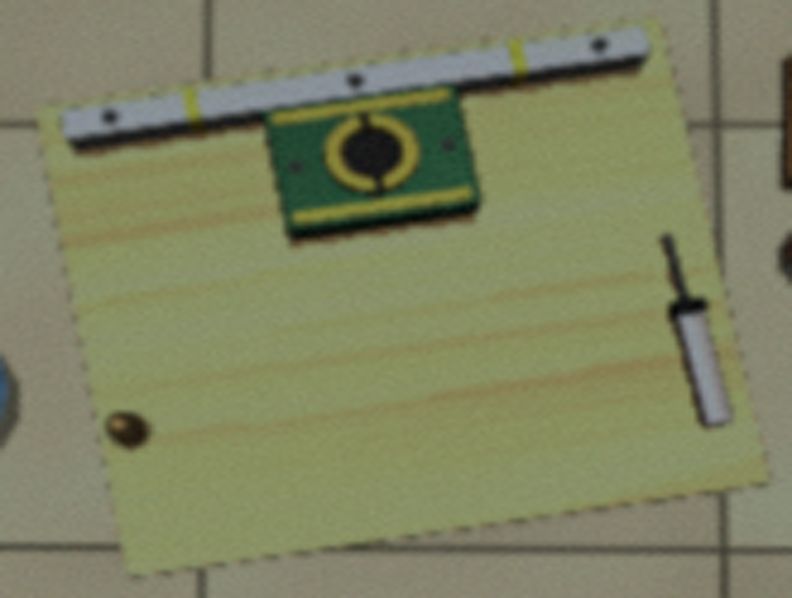

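The crop shows the base's brass-strip long side, from (270,115) to (455,90), tight against the fence between the marks at x≈193 and 518. The spike and awl have not moved. The 25 N resistance with no further movement is well above the friction, which confirms contact with the fence.

```bash
python3 -c "
from rig import r
print(r.sign_off())"
```

```text
the job is handed in; nothing more can be done
None
```

The green base was turned square while clear of the fence, then pushed until one long side lay flush against it, between the yellow marks. I handed the job in at about 10 s; the hand-in gave no verdict.

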